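Set the heater flap slide to its half-open notch

ROBOT

A 7-joint arm with a two-finger parallel gripper is mounted at the origin on the work surface. World frame = base frame: x ahead of the robot, y to its left, z up, the work surface at z = 0. Lengths are in mm, angles in rad, forces in N, time in s.
With the tool pointing down it reaches from about 400 to 875 mm from the base axis. Payload 4.4 kg.
Tool frame: the origin (TCP) lies at the very end of the fingers, on their centre line; the grasp point (between the pads) lies 19 mm behind it; z points along the fingers, y is the line along which they close (so a half turn about z gives the same grasp; the last joint's range is limited). The gripper opens to 85 mm and grips with 20 to 120 N. Pads are 22 mm wide; open, the fingers measure 114 mm over their backs; the gripper's body (76 mm by 85 mm) begins 54 mm behind the grasp point. The pads swing forward as they close: fully open they stand 13 mm farther back than shut.
Start: joints at [1.142, 0.628, 0.038, 1.517, -0.027, 0.996, -0.02], TCP at [230.71, -607.693, 207.413] pointing down, gripper open.
Joint ranges: [-3.06, 3.06], [-0.37, 2.12], [-1.25, 1.32], [0.18, 2.47], [-1.1, 4.24], [0.23, 1.98], [-2.94, 2.94]. Speed limits (rad/s): [2.57, 2.57, 3.14, 3.14, 3.14, 3.14, 3.14].

INTERFACE

Orientations are given as [roll, pitch, yaw] about the fixed x, y, z axes, in that order (R = Rz(yaw) Ry(pitch) Rx(roll)).
In Python, from cell import sensors, get_image, camera_params, order gives the robot as it stands.
- The arm moves only by the shell command python3 -m inch 'ROWS' [OPENING]. ROWS is JSON, a list that holds one entry, the list of rows, each a list of 4 numbers: the shift along the tool's x, y, z in cm, then the turn about the tool's z in degrees. A call has 1 to 8 rows; each row is the pose to reach, as a shift and turn from the pose commanded when the call began, along the tool's axes at that moment; what a row does not reach only later rows make up. A row lasts 1/12 s, in which the tool goes at most 41.7 mm and 7.16 degrees, less where a joint would pass 70% of its speed; a pose out of reach is approached as far as the arm can. A call with a gripper value outside its range is refused whole. OPENING is the finger opening in cm, from 0 to 8.54, set as the call begins (- or left out, the last holds). The fingers move at their own pace and stop on an object; the grip force is fixed at half the most. Time passes only in rows, so rows that repeat a pose let the fingers close. It gives the time, the measured TCP pose, the force, the opening and the grip force at its end, in the units of the state.
- sensors.read_state(): the state, without advancing time (a new reading comes with each control period).
- get_image(name): name is "scene" or "top" or "wrist"; returns the picture (420x560x3 uint8, blue, green, red); there is no depth.
- camera_params(name): a dict with "mtx" (3x3 intrinsics, pixels), "D" ([k1, k2, p1, p2, k3] as OpenCV has them; the pictures are not rectified), "rvec" (rotation vector, rad) and "tvec" (3), from world to camera coordinates, as OpenCV has them. Camera axes: x right, y down, z forward; pixel columns grow to the right and rows downward; lengths in mm; the calibration is good to about 2 mm. A picture is of the moment at which its call begins: read the wrist's pose just before it. camera_params takes no time and is no camera call; for the wrist camera it gives the pose at the moment of the call.
- order.finish_job(): hands the job in; it is judged then, once.
The state is a dict: "clock": time; "qpos": joint angles; "qd": joint speeds; "tau": joint torques, N m; "eef_pos": TCP position; "tool_rot": TCP orientation; "force": force on the tool from outside, world axes, zero at the start; "torque": the same for the moment, N m; "width": finger opening in mm; "gripper_force": force on a finger pad.
Only numpy, scipy, OpenCV 4.12 (cv2) and the standard library are available. Lean on these libraries where they do the work, as an engineer would, in place of code of your own. Each camera call takes 0.05 s, during which the arm holds its last target. There are 200 camera calls.

TASK

Set the heater flap slide with the broad flat tab to its middle notch: push the tab with your fingertips, away along its track against the spring until the stop pin has dropped in behind the first tooth, but do not run it on to the far notch; then let go so that it springs back onto the pin and stays latched half way, and move clear. Do not pull up either stop pin, leave the other slide (round knob) at rest, and leave the loose parts and tools where they are.

Things in the scene. Friction and masses are not known exactly. Their poses are not given: they have to be found in the camera images.
- tab_unit: Fixed aluminium slide unit with the broad flat tab (plate 38 wide, 8 thick, 34 to 72 mm above the bench, at x = -90 mm when home). Base 240 x 90 x 12 mm; origin under its centre, x = push direction along the track. Rails: tops 30 mm high, from x = -80 mm, 72 mm over their outsides. A bridge over the track at x = +30 mm, 52 mm high, holds the stop pin. Nothing stands on the -x side of the tab.
- tab_face (a point): Centre of the tab's near face (the one to push on), 53 mm above the bench; it moves with the slide. Its x axis is the push direction (same as tab_unit's x).
- tab_slide (a joint): Travel (m) of the broad-tab slide: 0 home, grows when pushed away, end stop 0.070. A spring pulls it home: 3 N at 0, 5 N at 0.030, 7 N at 0.060, plus 1-2 N at a tooth. Pushed to 0.034-0.056 and released, it returns and latches at 0.030 (middle notch). Released below 0.031 it goes home or hangs half caught (pin not down); past 0.060 it stays in the far notch (wrong, cannot be undone).
- tab_pin (a joint): Lift in m of the broad-tab unit's sprung stop pin (steel, dark knob 18 mm wide, its top 71 mm above the bench when down): 0 down, about 0.009 while a tooth passes under it, at most 0.014. It works by itself; leave it alone.
- knob_unit: The second flap-slide unit, same size and build as tab_unit, but with a round mushroom knob (28 mm across, top 72 mm above the bench) instead of the flat tab. Leave it alone. Origin at the centre of its underside, +x along its track.
- knob_top (a point): Top centre of the round knob of the other slide.
- knob_slide (a joint): Travel of the round-knob slide in m: 0 home; it must stay home.
- knob_pin (a joint): Lift in m of the round-knob unit's stop pin: 0 down.
- pump: a loose bystander on the bench: leave it where it is. Small fuel pump standing upright, steel cylinder 38 mm across, 97 mm tall, between the two units; origin under its centre.
- cap: a loose bystander on the bench: leave it where it is. Red plastic plug, 36 mm across, 22 mm tall; origin under its centre.
- tape: a loose bystander on the bench: leave it where it is. Yellow roll of tape lying flat, 100 mm across, 24 mm tall; origin under its centre.
- pliers: a loose bystander on the bench: leave it where it is. Pliers lying flat, about 180 mm long, 50 mm wide, 14 mm tall; origin between the handles on the bench, jaws to +x.
- driver: a loose bystander on the bench: leave it where it is. Screwdriver lying on the bench behind the units; handle to -x.
- carton: a loose bystander on the bench: leave it where it is. Small white open carton 90 x 160 x 50 mm tall; origin under its centre.
- clamp: a loose bystander on the bench: leave it where it is. Steel hose-clamp ring 64 mm across, 14 mm tall, lying flat; origin under its centre.

How it is judged:
By the outcome, as a careful person would: the job done as asked, in the order asked, and still so for the second after the job is handed in, with the robot touching nothing.
It also fails if it takes over 32 s, if anything falls off the work surface, if the arm or the gripper's body presses on something with over 40 N, if the wrist force passes 120 N, or if a joint passes its speed limit or range.

## Working session

There is one attempt and no reset: what is moved stays moved. The work goes in short steps, Python scripts to look and compute and a shell command to move; the robot and the scene stay as the last step left them, time stands still between calls to the robot, and variables do not carry over. Pictures are saved under pics/ and viewed, at most 10 in all, crops included, and the job is handed in when it is done.

```bash
mkdir -p pics; cat > h.py <<'E'
import numpy as np, cv2
from cell import sensors, get_image, camera_params, order
def ray(n,pts,z,p=None):
    p=p or camera_params(n); R,_=cv2.Rodrigues(np.array(p["rvec"],float)); t=np.array(p["tvec"],float).ravel()
    u=cv2.undistortPoints(np.array(pts,float).reshape(-1,1,2),np.array(p["mtx"],float),np.array(p["D"],float)).reshape(-1,2)
    d=np.c_[u,np.ones(len(u))]@R; c=-R.T@t
    return c+d*((z-c[2])/d[:,2])[:,None]
E
python3 - <<'E'
from h import *
for n in ("top","scene"):
    cv2.imwrite(f"pics/{n}0.png",get_image(n))
s=sensors.read_state();print(s["clock"],s["eef_pos"],s["tool_rot"],s["width"])
E
```

```text
0.1 [ 230.48014704 -607.11753076  206.56975952] [-3.13986852e+00  2.26951818e-05  3.62783272e-01] 85.54601126819082
```

View pics/top0.png

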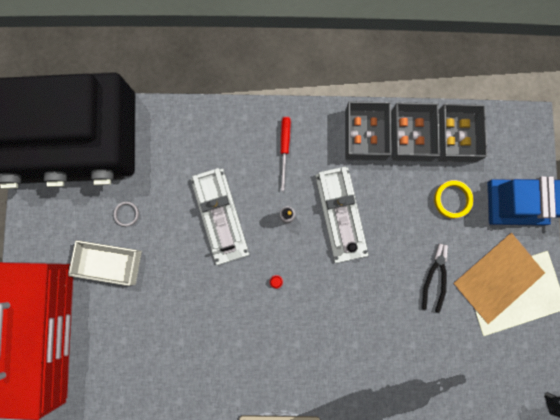

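View pics/scene0.png

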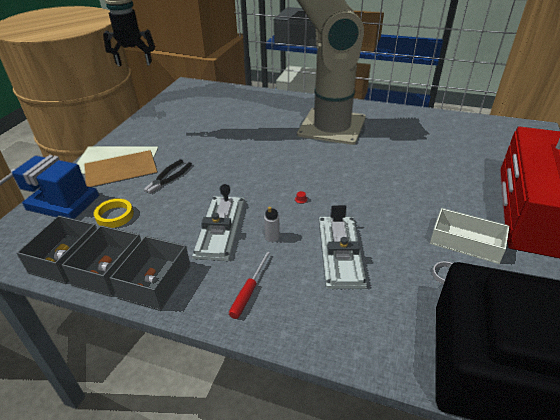

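The top view shows the flat-tab unit at about (218,215), with its dark tab near (226,248). The knob unit is at (343,215), with its knob at (352,247). Both tracks push up the image, and the pump stands between the units at (288,214).

```bash
python3 - <<'E'
from h import *
im=cv2.imread("pics/top0.png")
m=((im.min(2)>150)).astype(np.uint8)
m[:,:180]=0;m[:,260:]=0;m[:160]=0;m[275:]=0
m=cv2.morphologyEx(m,cv2.MORPH_CLOSE,np.ones((5,5)))
c=max(cv2.findContours(m,0,2)[0],key=cv2.contourArea)
r=cv2.minAreaRect(c);b=cv2.boxPoints(r);print(r,b.round(1).tolist())
w=ray("top",b,12);print(w.round(1));print("ctr",w.mean(0))
for i in range(4):
    d=w[(i+1)%4]-w[i];print(np.linalg.norm(d),np.arctan2(d[1],d[0]))
for nm,p,z in(("cap",(276,282),22),("pump",(288,213),97),("knob",(352,247),72),("tab",(226,249),72)):print(nm,ray("top",[p],z).round(0))
x=cv2.resize(im[160:275,180:300],None,fx=5,fy=5,interpolation=2);cv2.imwrite("pics/c1.png",x)
E
```

```text
((219.60189819335938, 215.146484375), (93.39705657958984, 35.157920837402344), 73.61045837402344) [[189.60000610351562, 175.3000030517578], [223.3000030517578, 165.39999389648438], [249.60000610351562, 255.0], [215.89999389648438, 264.8999938964844]]
[[716.7 246.1  12. ]
 [744.8 157.3  12. ]
 [508.8  81.7  12. ]
 [481.8 168.7  12. ]]
ctr [613.03156111 163.42322661  12.        ]
93.12735238095799 -1.2648511247673815
247.73682216352023 -2.8315662896232405
91.0886215341227 1.8723784757436355
247.35614837753675 0.31827853791344696
cap [[441.  12.  22.]]
pump [[611. -16.  97.]]
knob [[ 531. -176.   72.]]
tab [[521. 136.  72.]]
```

View pics/c1.png

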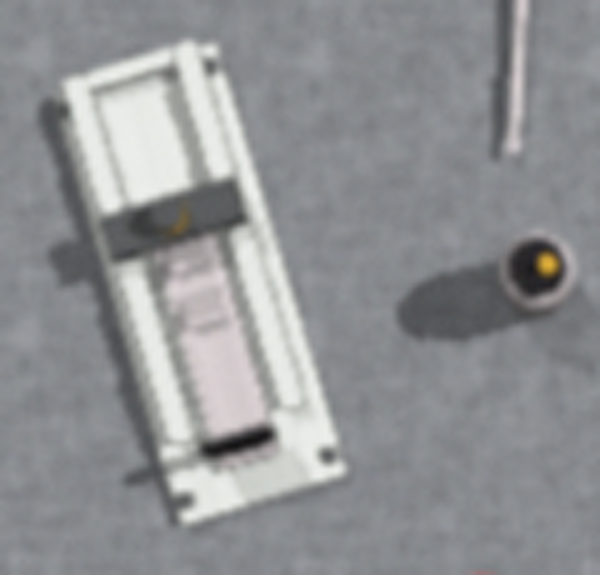

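The crop shows the tab as a dark bar at about crop (238,440), with nothing on its near side, and the push direction runs up and slightly left. That puts the unit near (613,163) with yaw about 0.31, so the tool's x axis is already nearly aligned with the push. I'll close the fingers and move over.

```bash
python3 -m inch '[[[26.8,-22.7,0,3],[26.8,-22.7,0,3],[26.8,-22.7,0,3],[26.8,-22.7,0,3],[26.8,-22.7,0,3],[26.8,-22.7,0,3],[26.8,-22.7,0,3],[26.8,-22.7,0,3]]]' 0
```

```text
clock: 0.77
eef_pos: [392.4, -314.0, 207.3]
tool_rot: [-3.141, 0.0, 0.31]
force: [1.4, -0.1, 0.4]
width: 0.1
gripper_force: 0.0
```

```bash
python3 -m inch '[[[13,-27,0,0],[13,-27,0,0],[13,-27,0,0],[13,-27,0,0],[13,-27,0,0],[13,-27,0,0],[13,-27,0,0],[13,-27,0,0]]]'
python3 - <<'E'
from h import *
print(sensors.read_state()["eef_pos"])
E
```

```text
clock: 1.43
eef_pos: [434.0, -11.6, 207.4]
tool_rot: [-3.138, -0.002, 0.32]
force: [0.6, -0.4, -0.8]
width: 0.1
gripper_force: 0.0
[433.97470682 -11.55567307 207.44646148]
```

```bash
python3 -m inch '[[[6.5,-11,0,0],[6.5,-11,0,0],[6.5,-11,0,0],[6.5,-11,0,0],[6.5,-11,0,0],[6.5,-11,0,0],[6.5,-11,0,0]]]'
python3 - <<'E'
from h import *
p=camera_params("wrist");s=sensors.read_state();print(s["eef_pos"],s["tool_rot"])
im=get_image("wrist");cv2.imwrite("pics/w1.png",im)
import pickle;pickle.dump(p,open("w1.pkl","wb"))
E
```

```text
clock: 2.02
eef_pos: [461.2, 103.5, 207.2]
tool_rot: [3.141, 0.001, 0.308]
force: [-0.1, -0.3, 0.3]
width: -0.1
gripper_force: 0.0
[461.17410925 103.50817191 207.16032887] [3.14075436e+00 1.34482633e-03 3.08185646e-01]
```

View pics/w1.png

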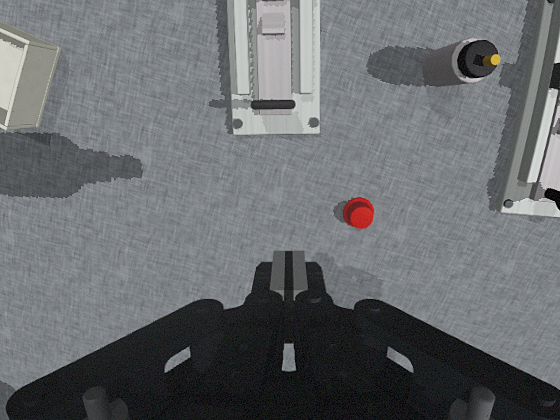

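The wrist view shows the tab as a dark bar at columns 250–296, rows 100–109. The unit's near edge runs from (234,134) to (320,132), nearly square to the tool, and the cap is at (359,213), off to the right of the approach.

```bash
python3 - <<'E'
from h import *
import pickle;p=pickle.load(open("w1.pkl","rb"))
im=cv2.imread("pics/w1.png")
m=(im.max(2)<60).astype(np.uint8);m[:90]=0;m[116:]=0;m[:,:235]=0;m[:,315:]=0
c=max(cv2.findContours(m,0,2)[0],key=cv2.contourArea);print(cv2.boundingRect(c))
y0=0.308;R=np.array([[np.cos(y0),np.sin(y0)],[np.sin(y0),-np.cos(y0)]])
t=np.array([461.2,103.5])
def f(n,pts,z):
    w=ray("w",pts,z,p); print(n,w.round(1).tolist(),"tool xy:",((w[:,:2]-t)@R.T).round(1).tolist())
    return w
x,y,w_,h=cv2.boundingRect(c)
f("tabtop far/near",[(x+w_/2,y),(x+w_/2,y+h)],72)
f("tabtop l/r",[(x,y+h/2),(x+w_,y+h/2)],72)
b=f("base near corners",[(234,134.5),(320,133)],12)
d=b[0]-b[1];print("yaw",np.arctan2(d[1],d[0])-np.pi/2,np.linalg.norm(d))
f("cap",[(362,216)],22)
E
```

```text
(251, 100, 44, 9)
tabtop far/near [[529.8, 138.2, 72.0], [522.8, 136.0, 72.0]] tool xy: [[75.9, -12.2], [68.6, -12.3]]
tabtop l/r [[520.8, 154.7, 72.0], [531.9, 119.5, 72.0]] tool xy: [[72.3, -30.7], [72.2, 6.2]]
base near corners [[484.9, 169.0, 12.0], [513.1, 85.2, 12.0]] tool xy: [[42.5, -55.2], [43.9, 33.2]]
yaw 0.32436575664331757 88.40293422595299
cap [[444.9, 15.0, 22.0]] tool xy: [[-42.4, 79.4]]
```

```bash
python3 -m inch '[[[2,-1.2,4,0],[2,-1.2,8,0],[2,-1.2,12,0],[2,-1.2,15.6,0],[2,-1.2,15.6,0],[3.5,-1.2,15.6,0],[4.5,-1.2,15.6,0],[4.5,-1.2,15.6,0]]]'
python3 - <<'E'
from h import *
s=sensors.read_state();print(s["eef_pos"],s["force"])
y0=0.308;R=np.array([[np.cos(y0),np.sin(y0)],[np.sin(y0),-np.cos(y0)]])
print((s["eef_pos"][:2]-np.array([461.2,103.5]))@R.T)
p=camera_params("wrist");cv2.imwrite("pics/w2.png",get_image("wrist"))
E
```

```text
clock: 2.73
eef_pos: [504.4, 130.4, 53.4]
tool_rot: [3.141, -0.005, 0.308]
force: [0.5, 0.8, 0.6]
width: 0.2
gripper_force: 0.0
[504.39468356 130.39625162  53.43565401] [0.46507304 0.78137189 0.63407282]
[ 49.31570779 -12.53594848]
```

View pics/w2.png

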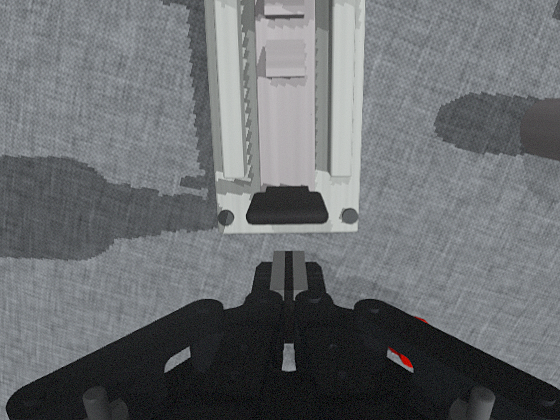

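The fingers (tip front at row 250) are centred behind the tab (near top edge at row 222, columns 247–328), and there is still a small gap. I'll advance gently and find the contact.

```bash
python3 -m inch '[[[0.5,0,0,0],[0.9,0,0,0],[0.9,0,0,0],[0.9,0,0,0]]]'; python3 -m inch '[[[0.3,0,0,0],[0.6,0,0,0],[0.6,0,0,0],[0.6,0,0,0]]]'
python3 - <<'E'
from h import *
s=sensors.read_state()
y0=0.308;R=np.array([[np.cos(y0),np.sin(y0)],[np.sin(y0),-np.cos(y0)]])
print((s["eef_pos"][:2]-np.array([461.2,103.5]))@R.T)
p=camera_params("wrist");import pickle;pickle.dump(p,open("w3.pkl","wb"));cv2.imwrite("pics/w3.png",get_image("wrist"))
E
```

```text
clock: 3.12
eef_pos: [509.5, 133.2, 51.9]
tool_rot: [3.142, -0.001, 0.31]
force: [-0.3, -0.5, 0.1]
width: -0.2
gripper_force: 0.0
clock: 3.45
eef_pos: [515.2, 135.2, 51.3]
tool_rot: [-3.142, 0.0, 0.311]
force: [0.4, 0.5, 0.2]
width: 0.1
gripper_force: 0.0
[ 61.1156412  -13.87326404]
```

View pics/w3.png

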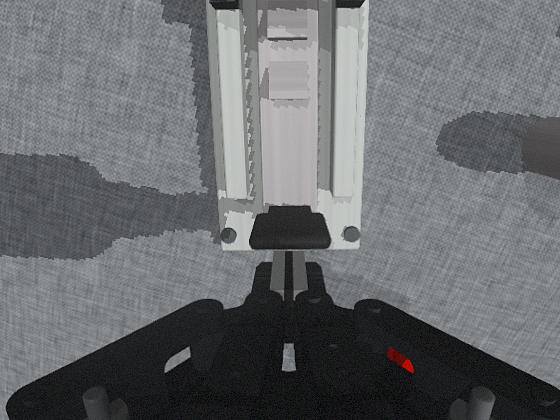

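The tab's near top edge (row 248) has almost reached the finger tips (row 250), and there is no force yet. I'll work out the remaining gap.

```bash
python3 - <<'E'
from h import *
import pickle;p=pickle.load(open("w3.pkl","rb"))
y0=0.308;R=np.array([[np.cos(y0),np.sin(y0)],[np.sin(y0),-np.cos(y0)]]);t=np.array([461.2,103.5])
for n,q,z in(("tab near",[(289,248)],72),("tip",[(289,250.5)],51.3),("base near l,r",[(222,250.5),(360,249.5)],12)):
    print(n,((ray("w",q,z,p)[:,:2]-t)@R.T).round(1).tolist())
E
python3 -m inch '[[[0.2,0,0,0],[0.4,0,0,0],[0.4,0,0,0],[0.4,0,0,0]]]'; python3 -m inch '[[[0.2,0,0,0],[0.4,0,0,0],[0.4,0,0,0],[0.4,0,0,0]]]'
```

```text
tab near [[70.7, -13.0]]
tip [[60.4, -13.0]]
base near l,r [[42.9, -56.0], [43.8, 32.9]]
clock: 3.83
eef_pos: [519.1, 136.4, 51.4]
tool_rot: [3.142, -0.0, 0.31]
force: [-0.1, -0.1, 0.0]
width: -0.3
gripper_force: 0.0
clock: 4.17
eef_pos: [522.9, 137.7, 51.4]
tool_rot: [-3.142, -0.0, 0.31]
force: [-0.1, 0.1, -0.3]
width: 0.2
gripper_force: 0.0
```

```bash
python3 -m inch '[[[0.2,0,0,0],[0.4,0,0,0],[0.4,0,0,0],[0.4,0,0,0]]]'; python3 -m inch '[[[0.2,0,0,0],[0.4,0,0,0],[0.4,0,0,0],[0.4,0,0,0]]]'
python3 - <<'E'
from h import *
s=sensors.read_state();print(s["force"])
y0=0.308;R=np.array([[np.cos(y0),np.sin(y0)],[np.sin(y0),-np.cos(y0)]])
print((s["eef_pos"][:2]-np.array([461.2,103.5]))@R.T)
p=camera_params("wrist");import pickle;pickle.dump(p,open("w4.pkl","wb"));im=get_image("wrist");cv2.imwrite("pics/w4.png",im)
cv2.imwrite("pics/w4c.png",cv2.resize(im[120:330,150:430],None,fx=2.5,fy=2.5))
E
```

```text
clock: 4.5
eef_pos: [526.7, 138.8, 51.4]
tool_rot: [3.142, -0.0, 0.31]
force: [-1.3, -0.2, 0.2]
width: -0.1
gripper_force: 0.0
clock: 4.83
eef_pos: [530.5, 140.1, 51.4]
tool_rot: [-3.142, -0.0, 0.31]
force: [-0.2, -0.3, -0.1]
width: 0.3
gripper_force: 0.0
[-0.19086448 -0.34824604 -0.09513035]
[ 77.15929914 -13.86491001]
```

View pics/w4c.png

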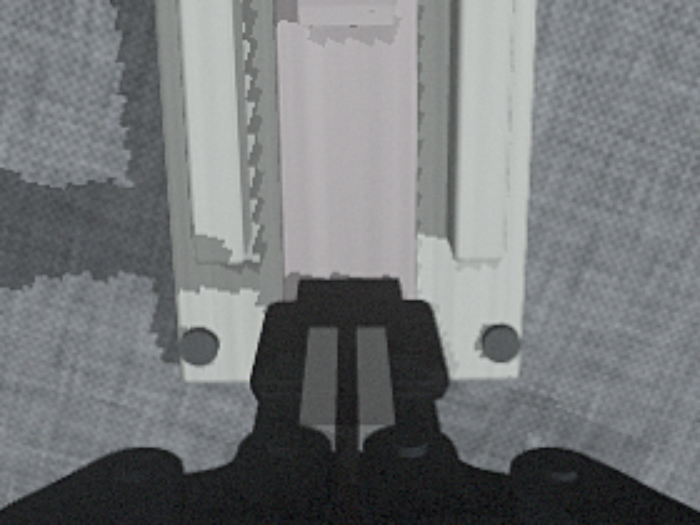

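```bash
python3 - <<'E'
from h import *
import pickle;p=pickle.load(open("w4.pkl","rb"))
Rc,_=cv2.Rodrigues(np.array(p["rvec"],float));tv=np.array(p["tvec"],float).ravel();c=-Rc.T@tv
s=sensors.read_state();e=np.array(s["eef_pos"])
y0=0.31;T=np.array([[np.cos(y0),np.sin(y0),0],[np.sin(y0),-np.cos(y0),0],[0,0,-1]])
print("cam in tool",(T@(c-e)).round(1),"axis in tool",(T@Rc[2]).round(3))
for dz in(0,-20,-40):
  for dx in(-11,0,11):
    q=e+T.T@np.array([dx,0,dz]);print(dx,dz,cv2.projectPoints(q.reshape(1,3),np.array(p["rvec"],float),np.array(p["tvec"],float),np.array(p["mtx"],float),np.array(p["D"],float))[0].ravel().round(0))
t=np.array([461.2,103.5])
for n,q,z in(("tab far",[(289,240)],72),("tab near corners",[(251,276),(329,276)],72),("base near l,r",[(224,272),(357,271)],12),("tab far bottom",[(289,232)],34)):
    print(n,((ray("w",q,z,p)[:,:2]-t)@T[:2,:2].T).round(1).tolist())
im=cv2.imread("pics/w4.png");print(im[200:320:3,280].mean(1).round(0).tolist());print(cv2.imread("pics/w3.png")[200:320:3,280].mean(1).round(0).tolist())
E
```

```text
cam in tool [  72.1    0.5 -165.9] axis in tool [-0.282  0.     0.959]
-11 0 [287. 269.]
0 0 [287. 250.]
11 0 [287. 230.]
-11 -20 [287. 288.]
0 -20 [287. 267.]
11 -20 [287. 245.]
-11 -40 [287. 312.]
0 -40 [287. 289.]
11 -40 [287. 264.]
tab far [[90.6, -12.9]]
tab near corners [[72.5, -30.6], [72.5, 5.8]]
base near l,r [[43.7, -55.5], [44.5, 32.0]]
tab far bottom [[80.1, -12.8]]
[173.0, 176.0, 175.0, 175.0, 178.0, 174.0, 173.0, 174.0, 176.0, 176.0, 174.0, 40.0, 40.0, 36.0, 45.0, 43.0, 39.0, 80.0, 82.0, 85.0, 91.0, 86.0, 83.0, 85.0, 91.0, 89.0, 86.0, 86.0, 88.0, 84.0, 112.0, 98.0, 25.0, 32.0, 24.0, 28.0, 38.0, 18.0, 20.0, 27.0]
[177.0, 180.0, 32.0, 42.0, 45.0, 37.0, 45.0, 42.0, 42.0, 38.0, 45.0, 34.0, 40.0, 43.0, 47.0, 44.0, 25.0, 90.0, 87.0, 87.0, 88.0, 84.0, 87.0, 90.0, 84.0, 83.0, 88.0, 91.0, 85.0, 85.0, 115.0, 101.0, 29.0, 28.0, 25.0, 24.0, 37.0, 26.0, 29.0, 21.0]
```

In the crop, the grey finger strips (crop rows 325–425) are drawn over the dark tab, which hasn't moved. There's no force either, so the tips may be above the tab. I'll check from the side with the scene camera.

```bash
python3 - <<'E'
from h import *
im=get_image("scene");cv2.imwrite("pics/s2.png",im)
p=camera_params("scene");s=sensors.read_state();e=np.array(s["eef_pos"])
y0=0.31;T=np.array([[np.cos(y0),np.sin(y0),0],[np.sin(y0),-np.cos(y0),0],[0,0,-1]])
P=lambda q:cv2.projectPoints(np.array(q,float).reshape(-1,1,3),*[np.array(p[k],float) for k in("rvec","tvec","mtx","D")])[0].reshape(-1,2).round(0).tolist()
print("TCP",P(e),"TCP-25",P(e+[0,0,25]),"front tip",P(e+T[0]*11))
y0,x0=130,280
cv2.imwrite("pics/s2c.png",cv2.resize(im[130:290,280:420],None,fx=4,fy=3.7,interpolation=2))
E
```

```text
TCP [[338.0, 213.0]] TCP-25 [[338.0, 205.0]] front tip [[338.0, 216.0]]
```

View pics/s2c.png

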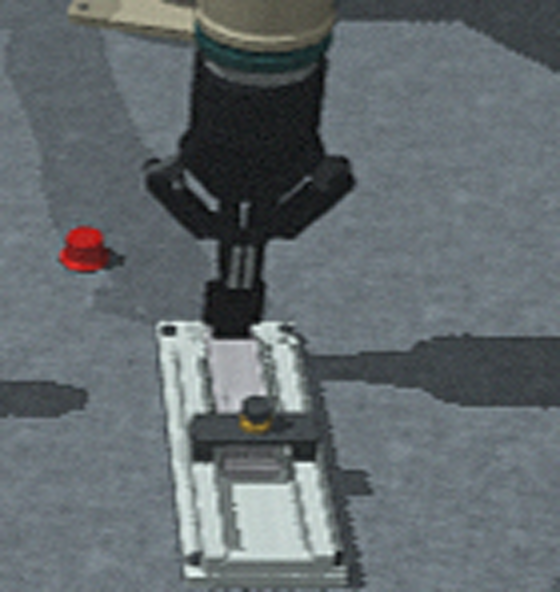

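The crop shows the tab (crop rows 285–335) with the finger strips ending right at its top edge, so the real tip height is unclear. I'll back off, lift, and measure the actual fingertip against the reported TCP.

```bash
python3 -m inch '[[[-3,0,0,0],[-6,0,0,0],[-6,0,-4,0],[-6,0,-8,0],[-6,0,-10,0],[-6,0,-10,0],[-6,0,-10,0]]]'
python3 - <<'E'
from h import *
s=sensors.read_state();e=np.array(s["eef_pos"]);print(e)
im=get_image("scene");cv2.imwrite("pics/s3.png",im)
p=camera_params("scene")
y0=0.31;T=np.array([[np.cos(y0),np.sin(y0),0],[np.sin(y0),-np.cos(y0),0],[0,0,-1]])
P=lambda q:cv2.projectPoints(np.array(q,float).reshape(-1,1,3),*[np.array(p[k],float) for k in("rvec","tvec","mtx","D")])[0].reshape(-1,2)
for dx in(0,11):
  for dz in(0,-13,-25,-40):print(dx,dz,P(e+T.T@np.array([dx,0,dz])).round(1))
u,v=P(e)[0]
x0,y0=int(u)-25,int(v)-45
cv2.imwrite("pics/s3c.png",cv2.resize(im[y0:y0+60,x0:x0+50],None,fx=10,fy=10,interpolation=0));print(x0,y0)
E
```

```text
clock: 5.52
eef_pos: [474.1, 121.9, 152.7]
tool_rot: [3.142, -0.003, 0.31]
force: [-0.2, 1.0, -0.4]
width: 0.2
gripper_force: 0.0
[474.06750857 121.92193743 152.72950867]
0 0 [[338.4 166.6]]
0 -13 [[338.7 162.2]]
0 -25 [[339.1 158.1]]
0 -40 [[339.6 152.9]]
11 0 [[338.8 169.1]]
11 -13 [[339.1 164.7]]
11 -25 [[339.5 160.6]]
11 -40 [[340.  155.3]]
313 121
```

View pics/s3c.png

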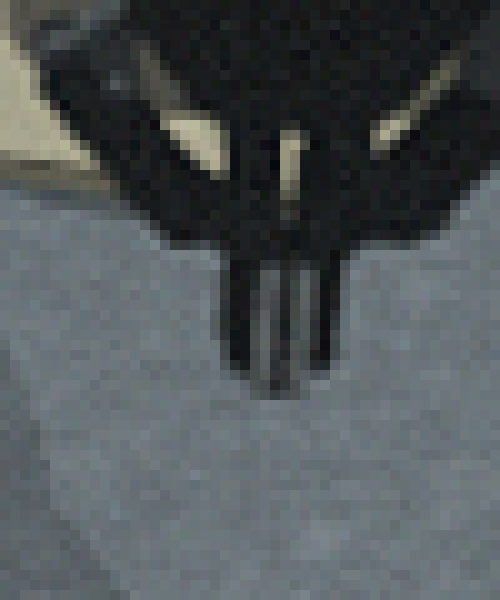

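The tip shows at crop (270,395), i.e. pixel (340,160.5). Together with the wrist view, that puts the real fingertips about 25 mm short of the reported TCP, so they passed about 4 mm over the tab. I'll go down 25 mm lower behind the tab and approach again.

```bash
python3 -m inch '[[[0,0,4,0],[0,0,8,0],[0,0,11,0],[0,0,12.7,0],[0,0,12.7,0],[0,0,12.7,0]]]'
python3 -m inch '[[[1.5,0,0,0],[3,0,0,0],[3.4,0,0,0],[3.4,0,0,0],[3.4,0,0,0]]]'
python3 -m inch '[[[0.3,0,0,0],[0.6,0,0,0],[0.6,0,0,0],[0.6,0,0,0]]]'; python3 -m inch '[[[0.3,0,0,0],[0.6,0,0,0],[0.6,0,0,0],[0.6,0,0,0]]]'
```

```text
clock: 6.07
eef_pos: [471.5, 121.2, 22.8]
tool_rot: [-3.142, 0.005, 0.311]
force: [0.4, -0.3, 0.4]
width: 0.2
gripper_force: 0.0
clock: 6.48
eef_pos: [505.2, 131.9, 25.1]
tool_rot: [3.142, -0.0, 0.31]
force: [-0.7, 0.8, -0.7]
width: 0.1
gripper_force: 0.0
clock: 6.82
eef_pos: [511.2, 133.8, 24.5]
tool_rot: [3.142, 0.0, 0.31]
force: [0.5, -0.5, -0.3]
width: -0.3
gripper_force: 0.0
clock: 7.15
eef_pos: [516.4, 135.6, 24.3]
tool_rot: [-3.142, 0.001, 0.31]
force: [-3.6, -0.2, 1.3]
width: -0.1
gripper_force: 1.6
```

Contact: the force is now –3.6 N along the push, which matches the spring. I'll keep pushing in steps.

```bash
python3 -m inch '[[[0.7,0,0,0],[1.4,0,0,0],[2,0,0,0],[2,0,0,0],[2,0,0,0]]]'; python3 -m inch '[[[0.5,0,0,0],[1,0,0,0],[1.2,0,0,0],[1.2,0,0,0],[1.2,0,0,0]]]'
python3 - <<'E'
from h import *
import pickle
s=sensors.read_state();print(s["force"])
y0=0.308;R=np.array([[np.cos(y0),np.sin(y0)],[np.sin(y0),-np.cos(y0)]])
print((s["eef_pos"][:2]-np.array([461.2,103.5]))@R.T)
p=camera_params("wrist");im=get_image("wrist");cv2.imwrite("pics/w5.png",im);pickle.dump(p,open("w5.pkl","wb"))
print(im[150:262:3,289].mean(1).round(0).tolist())
E
```

```text
clock: 7.57
eef_pos: [535.5, 141.9, 24.1]
tool_rot: [-3.141, 0.001, 0.311]
force: [-4.3, -0.6, 0.8]
width: 0.1
gripper_force: 1.8
clock: 7.98
eef_pos: [546.0, 145.3, 24.1]
tool_rot: [-3.141, 0.003, 0.311]
force: [-5.9, -0.1, 1.7]
width: 0.0
gripper_force: 2.7
[-5.87670133 -0.06678342  1.66355238]
[ 93.46408563 -14.1834885 ]
[181.0, 179.0, 177.0, 177.0, 175.0, 177.0, 176.0, 176.0, 178.0, 176.0, 174.0, 180.0, 176.0, 176.0, 175.0, 172.0, 175.0, 174.0, 171.0, 174.0, 176.0, 88.0, 47.0, 45.0, 40.0, 36.0, 44.0, 36.0, 36.0, 45.0, 38.0, 30.0, 36.0, 28.0, 32.0, 40.0, 50.0, 44.0]
```

```bash
python3 -m inch '[[[0.4,0,0,0],[0.8,0,0,0],[1,0,0,0],[1,0,0,0],[1,0,0,0],[1,0,0,0]]]'
python3 - <<'E'
from h import *
import pickle
s=sensors.read_state();print(s["force"])
y0=0.308;R=np.array([[np.cos(y0),np.sin(y0)],[np.sin(y0),-np.cos(y0)]])
print((s["eef_pos"][:2]-np.array([461.2,103.5]))@R.T)
p=camera_params("wrist");im=get_image("wrist");cv2.imwrite("pics/w6.png",im);pickle.dump(p,open("w6.pkl","wb"))
E
```

```text
clock: 8.53
eef_pos: [554.4, 148.2, 24.0]
tool_rot: [-3.141, 0.005, 0.311]
force: [-7.8, -1.3, 3.8]
width: -0.0
gripper_force: 3.7
[-7.82937796 -1.3483696   3.83326008]
[102.3777347  -14.36737257]
```

View pics/w6.png

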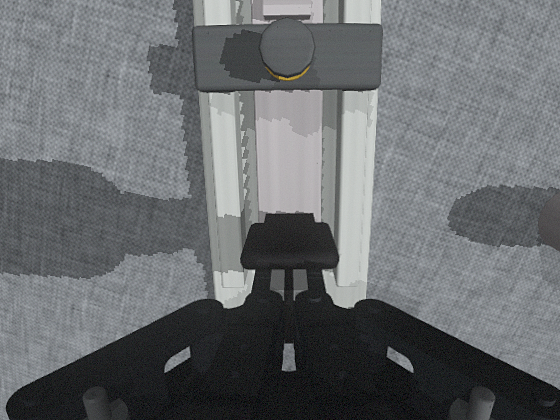

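The fingertips are now behind the tab, whose near top edge is at row 268, columns 241–338. The pin's knob at (287,48) looks seated on the bridge. I'll compute the travel.

```bash
python3 - <<'E'
from h import *
import pickle
y0=0.31;T=np.array([[np.cos(y0),np.sin(y0)],[np.sin(y0),-np.cos(y0)]]);t=np.array([461.2,103.5])
p=pickle.load(open("w6.pkl","rb"))
f=lambda n,q,z:print(n,((ray("w",q,z,p)[:,:2]-t)@T.T).round(1).tolist())
f("tab near corners",[(241,267),(338,267),(289,269)],72)
f("bridge top far/near mid",[(345,25),(345,83)],52)
f("rails start",[(232,288),(350,288)],30)
f("pin knob l/r if down",[(260,45),(315,45)],71)
im=cv2.imread("pics/w6.png")[235:290]
print(im[:,280].mean(1).round(0).tolist());print(im[:,246].mean(1).round(0).tolist())
E
```

```text
tab near corners [[116.2, -31.3], [116.2, 5.1], [115.4, -13.3]]
bridge top far/near mid [[203.4, 7.1], [182.8, 7.8]]
rails start [[83.0, -42.9], [83.0, 18.6]]
pin knob l/r if down [[193.4, -22.7], [193.4, -5.1]]
[36.0, 35.0, 40.0, 41.0, 40.0, 40.0, 30.0, 34.0, 40.0, 28.0, 30.0, 34.0, 39.0, 32.0, 32.0, 39.0, 36.0, 37.0, 38.0, 37.0, 38.0, 45.0, 43.0, 40.0, 50.0, 47.0, 48.0, 42.0, 39.0, 44.0, 40.0, 28.0, 31.0, 29.0, 61.0, 87.0, 94.0, 92.0, 90.0, 93.0, 95.0, 91.0, 93.0, 89.0, 87.0, 95.0, 89.0, 87.0, 91.0, 94.0, 93.0, 88.0, 89.0, 92.0, 88.0]
[125.0, 118.0, 100.0, 78.0, 29.0, 33.0, 29.0, 43.0, 38.0, 44.0, 43.0, 43.0, 36.0, 45.0, 42.0, 34.0, 41.0, 44.0, 38.0, 45.0, 47.0, 45.0, 44.0, 36.0, 40.0, 47.0, 47.0, 47.0, 41.0, 40.0, 38.0, 35.0, 38.0, 25.0, 118.0, 144.0, 134.0, 135.0, 134.0, 135.0, 131.0, 141.0, 160.0, 169.0, 174.0, 178.0, 178.0, 175.0, 172.0, 193.0, 193.0, 195.0, 196.0, 196.0, 174.0]
```

The bridge and rails both put the unit's centre at x=163, so the travel is about 46 mm, inside the 34–56 mm window, and the pin knob's apparent size fits the pin being down. Now I'll let go.

```bash
python3 -m inch '[[[-1.5,0,0,0],[-4,0,0,0],[-7,0,0,0],[-8.5,0,0,0],[-8.5,0,0,0],[-8.5,0,-4,0],[-8.5,0,-8,0],[-8.5,0,-10,0]]]'
python3 -m inch '[[[0,0,-3,0],[0,0,-3,0],[0,0,-3,0]]]'
python3 - <<'E'
from h import *
y0=0.31;T=np.array([[np.cos(y0),np.sin(y0)],[np.sin(y0),-np.cos(y0)]]);t=np.array([461.2,103.5])
p=camera_params("wrist");im=get_image("wrist");cv2.imwrite("pics/w7.png",im)
Rt=[np.array(p[k],float) for k in("rvec","tvec","mtx","D")]
pr=lambda x,z:cv2.projectPoints(np.r_[t+T.T@np.array([x,-13]),z].reshape(1,1,3),*Rt)[0].ravel()
a=pr(163-94,72);b=pr(163-94+30,72);print("near edge home",a,"mid",b,sensors.read_state()["eef_pos"])
c=int(b[0]);g=im[:,c-2:c+3].mean((1,2));print([(r,int(g[r])) for r in range(max(0,int(b[1])-25),int(a[1])+15,2)])
E
```

```text
clock: 9.25
eef_pos: [480.4, 123.8, 128.0]
tool_rot: [3.141, -0.009, 0.31]
force: [0.9, 0.2, -0.2]
width: -0.1
gripper_force: 0.0
clock: 9.5
eef_pos: [479.8, 123.6, 156.6]
tool_rot: [3.141, -0.008, 0.31]
force: [-0.6, -0.4, 0.6]
width: 0.4
gripper_force: 0.0
near edge home [288.23755422 144.49262525] mid [288.24651155 101.41051573] [478.25660308 123.16553572 155.27828117]
[(76, 178), (78, 177), (80, 177), (82, 177), (84, 177), (86, 177), (88, 176), (90, 179), (92, 126), (94, 53), (96, 64), (98, 62), (100, 60), (102, 50), (104, 101), (106, 161), (108, 158), (110, 155), (112, 159), (114, 176), (116, 174), (118, 174), (120, 175), (122, 174), (124, 175), (126, 174), (128, 174), (130, 174), (132, 172), (134, 183), (136, 193), (138, 191), (140, 192), (142, 192), (144, 192), (146, 192), (148, 191), (150, 192), (152, 191), (154, 192), (156, 190), (158, 192)]
```

The tab's near edge is at row 103. The prediction was 101 for the 30 mm notch and 144 for home, so it's latched in the middle notch. The arm is clear, so I'll settle it and hand in.

```bash
python3 -m inch '[[[-1,0,-3,0],[-1,0,-3,0],[-1,0,-3,0],[-1,0,-3,0],[-1,0,-3,0],[-1,0,-3,0]]]'; python3 -c "
from h import *
print(order.finish_job())"
```

```text
clock: 10.05
eef_pos: [466.3, 119.5, 183.4]
tool_rot: [-3.142, 0.002, 0.31]
force: [0.0, -0.0, 0.0]
width: -0.2
gripper_force: 0.0
the job is handed in; nothing more can be done
None
```

The flat-tab slide was pushed to about 46 mm and let go; the camera put it at about 29 mm (±2), so it is latched in the middle notch, and the job was handed in at about 10 s with the arm clear and nothing else touched.

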